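Set out the stone vases on the display stand in reverse order

ROBOT

A 6-joint arm with a two-finger parallel gripper is mounted at the origin on the work surface. World frame = base frame: x ahead of the robot, y to its left, z up, the work surface at z = 0. Lengths are in m, angles in rad, forces in N, time in s.
With the tool pointing down it reaches from about 0.3 to 0.875 m from the base axis. Payload 6.4 kg.
Tool frame: the origin (TCP) lies midway between the tips of the shut fingers; the grasp point (between the pads) lies 19 mm behind it (ctrl.pinch_z is the distance from the TCP to the grasp point, in m); z points along the fingers, y is the line along which they close (so a half turn about z gives the same grasp; the last joint's range is limited). The gripper opens to 85 mm and grips with 20 to 120 N. Pads are 22 mm wide; open, the fingers measure 114 mm over their backs; the gripper's body (76 mm by 85 mm) begins 54 mm behind the grasp point. The pads swing forward as they close: fully open they stand 13 mm farther back than shut.
Start: joints at [-1.511, 0.181, 1.607, -0, 1.354, -0.206], TCP at [0.151, -0.555, 0.231] pointing down, gripper open.
Joint ranges: [-2.99, 2.99], [-0.89, 2.07], [0.3, 2.58], [-1.14, 4.28], [0, 2.63], [-3.12, 3.12]. Speed limits (rad/s): [2.57, 2.57, 3.01, 3.14, 3.14, 3.14].

INTERFACE

Orientations are given as a unit quaternion [w, x, y, z].
In Python, from bench import ctrl gives the robot as it stands.
- The arm moves only by the tool apply_moves, never from a script. Its argument "moves" is a list of rows, each an object with "jaw": the opening, from 0 (shut) to 1 (fully open); "offset": the shift along the tool's x, y, z in mm, a list of three; "rot": the turn, a rotation vector about the tool's x, y, z in degrees, a list of three. In form: [{"jaw": jaw, "offset": [dx, dy, dz], "rot": [ax, ay, az]}, ...]. A call has exactly 5 rows; each row shifts and turns the commanded pose from where the row before left it, along the tool's axes as they then stand; what a row does not reach is not made up. A row lasts 1/8 s, in which the tool goes at most 62.5 mm and 10.7 degrees, less where a joint would pass 70% of its speed; a pose out of reach is approached as far as the arm can. A call is refused whole if a number of a shift passes 62.5 or a number of a turn 10.7, either way. A call with a gripper value outside its range is refused whole. The fingers move at their own pace and stop on an object; the grip force is fixed at half the most. Time passes only in rows, so rows that do not move let the fingers close, or fill a call up. It gives the time, the measured TCP pose, the force, the opening and the grip force at its end, in the units of the state.
- ctrl.get_obs(): the state, without advancing time (a new reading comes with each control period).
- ctrl.camera(name): name is "scene" or "top"; returns (picture, depth): 420x560x3 uint8, red, green, blue; 420x560 float32, m along the optical axis (not along the pixel's ray), 0 where there is no reading.
- ctrl.camera_params(name): a dict with "K" (3x3 intrinsics, pixels), "dist" ([k1, k2, p1, p2, k3] as OpenCV has them; the pictures are not rectified), "cam_to_world" (4x4, takes a point from camera to world coordinates). Camera axes: x right, y down, z forward; pixel columns grow to the right and rows downward; lengths in m; the calibration is good to about 2 mm. A picture is of the moment at which its call begins. camera_params takes no time and is no camera call.
- ctrl.hand_in(): hands the job in; it is judged then, once.
Trained networks look in the newest picture that a camera, given by its name, has taken for a name from the list of things; names that differ only in an ending like _2 or _b are one class to them, and where a whole thing is asked for, a point or a joint stands for the part that bears it (a point fixed in the world has none). Each returns a list of dicts, best first, with "score" (0 to 1); they miss things now and then, are a little off and sometimes report something else, mostly with a low value. They report only what shows in the picture. A call takes as long as a camera call.
- ctrl.outline_of(camera, target): "region" (420x560 bool, what is visible of it) and "position" ([column, row] in pixels, amid what is visible of it).
The state is a dict: "time_s": time; "q": joint angles; "dq": joint speeds; "joint_efforts": joint torques, N m; "eef_pos": TCP position; "eef_rot": TCP orientation; "wrist_force": force on the tool from outside, world axes, zero at the start; "torque": the same for the moment, N m; "opening": opening from 0.0 (shut) to 1.0 (fully open); "grasp_force": force on a finger pad.
Only numpy, scipy, OpenCV 4.12 (cv2) and the standard library are available. Lean on these libraries where they do the work, as an engineer would, in place of code of your own. Each camera call takes 0.05 s, during which the arm holds its last target. There are 200 camera calls.

TASK

Move the four stone pieces from the white packing tray to the light wooden display stand in reverse order, so that the piece now at the left end of the tray ends at the right end of the stand, the second from the left ends second from the right, and so on. Set each one upright in the middle of its own grey felt spot and let go of it there. Do not drop or knock over any piece, and leave the wooden bowl and the stone ball where they are.

Things in the scene. Friction and masses are not known exactly. Their poses are not given: they have to be found in the camera images.
- flask: Loose polished stone flask vase, 115 mm tall, about 0.26 kg: foot 36 mm across, round belly 50 mm across (widest 36 mm up), straight neck 23 mm across from 72 to 106 mm up, lip 30 mm across at the top with a dark mouth. Origin: centre of its underside; z is its upright axis; round, so its yaw means nothing.
- candlestick: Loose stone candlestick, 104 mm tall, about 0.20 kg: flat foot 48 mm across and 10 mm high, thin stem 18 mm across, straight cup 36 mm across from 80 to 104 mm up with a small dark socket. Origin: centre of its underside; z is its upright axis; round, so its yaw means nothing.
- jar: Loose stone lidded jar in one piece (the lid is part of it), 100 mm tall, about 0.30 kg: belly 52 mm across from 18 to 46 mm up, lid 42 mm across up to 68 mm, straight knob 20 mm across from 76 to 100 mm up. Origin: centre of its underside; z is its upright axis; round, so its yaw means nothing.
- pot: Loose stone brush pot, an open straight cup 46 mm across outside and 85 mm tall, wall 5 mm, about 0.18 kg. Origin: centre of its underside; z is its upright axis; round, so its yaw means nothing.
- seat_flask: Fixed cork disc, 54 mm across, 6 mm thick, on which the flask stands at the start (the four look alike, in a row 75 mm apart on the white packing tray, a slab 76 by 330 mm, 18 mm high). Origin: centre of its underside, 18 mm above the table; its top is at 24 mm. Its y axis runs along the row to the left end seen from the robot, x across the row, away from the robot.
- seat_candlestick: Fixed cork disc, 54 mm across, 6 mm thick, on which the candlestick stands at the start (the four look alike, in a row 75 mm apart on the white packing tray, a slab 76 by 330 mm, 18 mm high). Origin: centre of its underside, 18 mm above the table; its top is at 24 mm. Its y axis runs along the row to the left end seen from the robot, x across the row, away from the robot.
- seat_jar: Fixed cork disc, 54 mm across, 6 mm thick, on which the jar stands at the start (the four look alike, in a row 75 mm apart on the white packing tray, a slab 76 by 330 mm, 18 mm high). Origin: centre of its underside, 18 mm above the table; its top is at 24 mm. Its y axis runs along the row to the left end seen from the robot, x across the row, away from the robot.
- seat_pot: Fixed cork disc, 54 mm across, 6 mm thick, on which the pot stands at the start (the four look alike, in a row 75 mm apart on the white packing tray, a slab 76 by 330 mm, 18 mm high). Origin: centre of its underside, 18 mm above the table; its top is at 24 mm. Its y axis runs along the row to the left end seen from the robot, x across the row, away from the robot.
- stand: Fixed light wooden display stand, 80 mm (x) by 330 mm (y), flat top 24 mm above the table. Four grey felt spots, 54 mm across, level with the top, lie in a row along its y axis at y = +112.5, +37.5, -37.5, -112.5 mm, x = 0; +y is the left end seen from the robot. Origin: centre of its underside, on the table. It lies nearer than or beyond the tray, each turned up to 7 degrees.
- bowl: Bystander: loose turned wooden bowl, 110 mm across and 45 mm high, 0.5 kg, standing to the left. Origin: centre of its underside.
- ball_on_ring: Bystander: stone ball 72 mm across set on a dark wooden base 68 mm across, 80 mm high in all, 0.6 kg, standing to the right. Origin: centre of its underside.

How it is judged:
By the outcome, as a careful person would: the job done as asked, in the order asked, and still so for the second after the job is handed in, with the robot touching nothing.
It also fails if it takes over 112 s, if anything falls off the work surface, if the arm or the gripper's body presses on something with over 40 N, if the wrist force passes 120 N, or if a joint passes its speed limit or range.

## Working session

There is one attempt and no reset: what is moved stays moved. The work goes in short steps, Python scripts to look and compute and a tool call to move; the robot and the scene stay as the last step left them, time stands still between calls to the robot, and variables do not carry over. Pictures are saved under pics/ and viewed, at most 14 in all, crops included, and the job is handed in when it is done.

Besides the shell and the picture viewer there is one more tool, called as name(argument=value, ...) on one line, values as JSON. apply_moves: Moves the arm, as the interface text tells. Its arguments: {"type":"object","properties":{"moves":{"type":"array"}},"required":["moves"]}

```bash
mkdir -p pics; cat > h.py <<'E'
import numpy as np, cv2
from bench import ctrl
def cloud(cam, d, mask):
    p=ctrl.camera_params(cam); v,u=np.nonzero(mask&(d>0)); z=d[v,u]
    n=cv2.undistortPoints(np.c_[u,v].astype(np.float64)[:,None],np.array(p["K"]),np.array(p["dist"]))[:,0]
    P=np.c_[n*z[:,None],z,np.ones(len(z))]
    return (P@np.array(p["cam_to_world"]).T)[:,:3]
E
python3 - <<'E'
from h import *
for c in("top","scene"):
    im,d=ctrl.camera(c); cv2.imwrite(f"pics/{c}0.png",im[...,::-1])
    for n in("flask","candlestick","jar","pot","seat_flask","stand","bowl","ball_on_ring"):
        for r in ctrl.outline_of(c,n)[:1]:
            P=cloud(c,d,r["region"]); 
            if len(P)==0: continue
            print(c,n,round(r["score"],2),np.round(r["position"]),len(P),"med",np.median(P,0).round(3),"lo",np.percentile(P,2,axis=0).round(3),"hi",np.percentile(P,98,axis=0).round(3))
print(ctrl.get_obs(), ctrl.pinch_z); print(ctrl.camera_params("top"))
E
```

```text
top flask 0.83 [314. 178.] 525 med [ 0.654 -0.068  0.089] lo [ 0.639 -0.092  0.025] hi [ 0.675 -0.049  0.141]
top candlestick 0.77 [242. 182.] 528 med [0.638 0.078 0.113] lo [0.623 0.059 0.028] hi [0.66  0.098 0.13 ]
top jar 0.71 [203. 185.] 505 med [0.631 0.149 0.093] lo [0.614 0.13  0.056] hi [0.657 0.176 0.125]
top pot 0.71 [273. 176.] 539 med [0.66  0.006 0.081] lo [ 0.632 -0.014  0.032] hi [0.674 0.026 0.11 ]
top seat_flask 0.55 [305. 184.] 91 med [ 0.644 -0.062  0.024] lo [ 0.635 -0.091  0.021] hi [ 0.668 -0.044  0.027]
top stand 0.76 [294. 261.] 5534 med [ 0.483 -0.032  0.025] lo [ 0.44  -0.19   0.021] hi [0.526 0.124 0.028]
top bowl 0.94 [ 95. 226.] 1804 med [0.577 0.403 0.02 ] lo [0.524 0.349 0.003] hi [0.621 0.441 0.046]
top ball_on_ring 0.71 [ 98. 225.] 1821 med [0.576 0.403 0.02 ] lo [0.524 0.344 0.003] hi [0.621 0.44  0.046]
scene flask 0.8 [245. 231.] 853 med [ 0.677 -0.069  0.08 ] lo [ 0.655 -0.092  0.022] hi [ 0.69  -0.05   0.138]
scene candlestick 0.89 [322. 226.] 811 med [0.657 0.079 0.066] lo [ 0.56   0.058 -0.003] hi [0.671 0.099 0.127]
scene jar 0.96 [356. 235.] 
[... 1128 characters left out ...]
1.19688130e-05]), 'wrist_force': array([ 0.34663834, -0.11524973, -0.29458559]), 'torque': array([-0.0119693 , -0.01404357,  0.01556535]), 'grasp_force': 0.0, 'opening': 1.000402046744332} 0.0187
{'K': array([[392.79675007,   0.        , 281.39418453],
       [  0.        , 392.79675007, 215.00853748],
       [  0.        ,   0.        ,   1.        ]]), 'dist': array([-0.09511019,  0.        ,  0.        ,  0.        ,  0.        ]), 'cam_to_world': array([[-0.02066634, -0.9857807 ,  0.16676127,  0.43910886],
       [-0.99955565,  0.01678848, -0.02463037,  0.0141832 ],
       [ 0.02148047, -0.16719619, -0.98568962,  0.87897266],
       [ 0.        ,  0.        ,  0.        ,  1.        ]])}
```

```bash
python3 - <<'E'
import cv2
for c in("top","scene"):
    im=cv2.imread(f"pics/{c}0.png"); 
    cv2.imwrite(f"pics/{c}0z.png",cv2.resize(im[120:330,130:410] if c=="top" else im[120:330,150:430],None,fx=2.8,fy=2.8))
E
```

```text
(no output)
```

View pics/top0z.png

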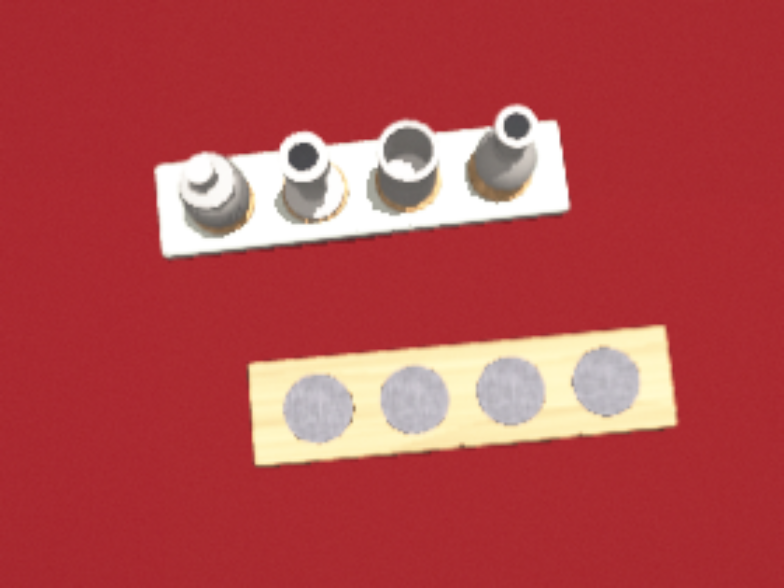

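View pics/scene0.png

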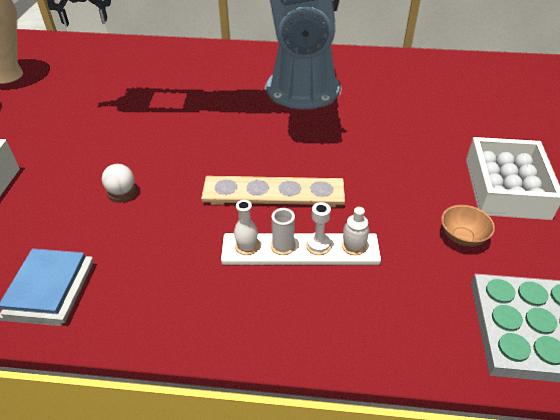

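```bash
cat > fit.py <<'E'
from h import *
from scipy.optimize import least_squares
# bands: (zlo,zhi,radius) above underside
B={"flask":[(.074,.104,.0115),(.030,.042,.025)],"candlestick":[(.082,.102,.018),(.02,.07,.009)],"jar":[(.078,.098,.010),(.02,.044,.026),(.05,.066,.021)],"pot":[(.01,.083,.023)]}
def fit(cam,d,n,z0=.024,reg=None):
    rs=ctrl.outline_of(cam,n)
    if not rs: return None
    m=cv2.erode(rs[0]["region"].astype(np.uint8),np.ones((2,2)))>0
    P=cloud(cam,d,m); C=np.array(ctrl.camera_params(cam)["cam_to_world"])[:3,3]
    Q=[];R=[]
    for lo,hi,r in B[n]:
        s=(P[:,2]>z0+lo)&(P[:,2]<z0+hi); Q.append(P[s,:2]); R.append(np.full(s.sum(),r))
    Q=np.vstack(Q);R=np.hstack(R)
    c0=np.median(Q,0)
    if n=="pot": # outer wall facing the camera only
        c0=np.median(P[:,:2],0); f=(C[:2]-c0)/np.linalg.norm(C[:2]-c0); s=(Q-c0)@f> .0; Q=Q[s];R=R[s]
    f=least_squares(lambda c:np.linalg.norm(Q-c,axis=1)-R,c0,loss="soft_l1",f_scale=.002)
    return f.x,len(Q),np.median(abs(f.fun)),rs[0]["score"]
def felts(cam,im,d,reg):
    h=cv2.cvtColor(im,cv2.COLOR_RGB2HSV); hull=cv2.morphologyEx(reg.astype(np.uint8),cv2.MORPH_CLOSE,np.ones((25,25)))
    m=(hull>0)&(h[...,1]<45)
    m=cv2.morphologyEx(m.astype(np.uint8),cv2.MORPH_OPEN,np.ones((3,3)))
    n,l,st,_=cv2.connectedComponentsWithStats(m); o=[]
    for i in range(1,n):
        if st[i,4]>150: o.append(np.r_[cloud(cam,d,l==i).mean(0),st[i,4]])
    return sorted(o,key=lambda a:-a[1])
E
python3 - <<'E'
from fit import *
for c in("top","scene"):
    im,d=ctrl.camera(c)
    for n in B:
        r=fit(c,d,n); print(c,n,r[0].round(4),r[1],r[2].round(4))
    o=felts(c,im,d,ctrl.outline_of(c,"stand")[0]["region"])
    for a in o: print(" felt",a.round(4))
    # tray rectangle
    h=cv2.cvtColor(im,cv2.COLOR_RGB2HSV)
    P=cloud(c,d,(h[...,1]<60)&(h[...,2]>150)); s=(abs(P[:,2]-.018)<.004)&(P[:,0]>.58)&(P[:,0]<.74)&(abs(P[:,1]-.04)<.2)
    print(" tray",cv2.minAreaRect((P[s,:2]*1000).astype(np.float32)))
E
```

```text
top flask [ 0.6632 -0.0709] 72 0.0003
top candlestick [0.6459 0.0795] 93 0.0005
top jar [0.6389 0.1543] 182 0.0006
top pot [0.6549 0.0053] 171 0.0002
 felt [4.746e-01 7.780e-02 2.480e-02 4.790e+02]
 felt [4.798e-01 3.300e-03 2.500e-02 4.740e+02]
 felt [ 4.851e-01 -7.180e-02  2.500e-02  4.670e+02]
 felt [ 4.907e-01 -1.464e-01  2.500e-02  4.600e+02]
 tray ((650.6341552734375, 42.08995056152344), (75.78062438964844, 329.7035827636719), 5.668007850646973)
scene flask [ 0.6645 -0.0723] 235 0.0009
scene candlestick [0.6484 0.0782] 360 0.0011
scene jar [0.6414 0.1527] 451 0.0008
scene pot [0.6571 0.004 ] 363 0.0008
 felt [4.756e-01 7.550e-02 2.160e-02 2.620e+02]
 felt [4.813e-01 8.000e-04 2.170e-02 2.630e+02]
 felt [ 4.866e-01 -7.420e-02  2.160e-02  2.610e+02]
 felt [ 4.917e-01 -1.490e-01  2.160e-02  2.570e+02]
 tray ((655.8237915039062, 40.55328369140625), (76.816650390625, 327.9339904785156), 5.640139579772949)
```

```bash
cat > plan.py <<'E'
import sys; from h import *
from scipy.spatial.transform import Rotation as R
def rot(o): return R.from_quat(np.r_[o["eef_rot"][1:],o["eef_rot"][0]])
def plan(x,y,z,yaw,n):
    o=ctrl.get_obs(); r=rot(o); 
    Y=r.as_matrix()[:,1]; print("TCP",o["eef_pos"].round(4),"yaw",np.degrees(np.arctan2(Y[1],Y[0])).round(2),"t",o["time_s"],"F",o["wrist_force"].round(1),"open",round(o["opening"],3),"zdir",r.as_matrix()[:,2].round(4))
    a=np.radians(yaw); G=R.from_matrix(np.array([[-np.sin(a),np.cos(a),0],[np.cos(a),np.sin(a),0],[0,0,-1.]]).T)
    rv=(r.inv()*G).as_rotvec(degrees=True); m=max(1,int(np.ceil(abs(rv).max()/10.5))); print("rot/row",(rv/m).round(2),"rows",m)
    d=(np.array([x,y,z])-o["eef_pos"])/n
    for i in range(n):
        rr=r*R.from_rotvec(rv/m*min(i,m),degrees=True); print(i,(rr.inv().apply(d)*1000).round(1))
if __name__=="__main__": plan(*map(float,sys.argv[1:5]),int(sys.argv[5]))
E
python3 plan.py .6639 -.0716 .20 5.5 15
```

```text
TCP [ 0.1511 -0.5548  0.2313] yaw -74.77 t 1.5 F [0.4 0.4 0.1] open 1.0 zdir [ 0.  0. -1.]
rot/row [  0.    -0.   -10.03] rows 8
0 [ 41.5 -22.1   2.1]
1 [ 44.7 -14.5   2.1]
2 [46.5 -6.5  2.1]
3 [46.9  1.7  2.1]
4 [45.9  9.8  2.1]
5 [43.5 17.7  2.1]
6 [39.8 25.   2.1]
7 [34.8 31.5  2.1]
8 [28.8 37.1  2.1]
9 [28.8 37.1  2.1]
10 [28.8 37.1  2.1]
11 [28.8 37.1  2.1]
12 [28.8 37.1  2.1]
13 [28.8 37.1  2.1]
14 [28.8 37.1  2.1]
```

apply_moves(moves=[{"jaw": 1, "offset": [41.5, -22, 0], "rot": [0, 0, -10]}, {"jaw": 1, "offset": [44.5, -14.5, 0], "rot": [0, 0, -10]}, {"jaw": 1, "offset": [46.5, -6.5, 0], "rot": [0, 0, -10]}, {"jaw": 1, "offset": [47, 1.5, 0], "rot": [0, 0, -10]}, {"jaw": 1, "offset": [46, 10, 0], "rot": [0, 0, -10]}])

```text
time_s: 2.12
eef_pos: [0.3232, -0.393, 0.2315]
eef_rot: [0.0, 0.841, 0.541, 0.0]
wrist_force: [0.4, -0.0, -0.1]
opening: 1.001
grasp_force: 0.0
```

apply_moves(moves=[{"jaw": 1, "offset": [43.5, 17.5, 0], "rot": [0, 0, -10]}, {"jaw": 1, "offset": [40, 25, 0], "rot": [0, 0, -10]}, {"jaw": 1, "offset": [35, 31.5, 0], "rot": [0, 0, -10]}, {"jaw": 1, "offset": [29, 37, 0], "rot": [0, 0, 0]}, {"jaw": 1, "offset": [29, 37, 0], "rot": [0, 0, 0]}])

```text
time_s: 2.75
eef_pos: [0.4945, -0.2317, 0.2315]
eef_rot: [0.0, 0.674, 0.739, -0.0]
wrist_force: [0.6, -0.5, -0.7]
opening: 0.998
grasp_force: 0.0
```

```bash
python3 plan.py .6639 -.0716 .20 5.5 5
```

```text
TCP [ 0.4945 -0.2317  0.2315] yaw 5.23 t 2.75 F [ 0.6 -0.5 -0.7] open 0.998 zdir [ 4.e-04 -4.e-04 -1.e+00]
rot/row [ 0.02  0.02 -0.27] rows 1
0 [28.8 36.7  6.3]
1 [28.6 36.8  6.3]
2 [28.6 36.8  6.3]
3 [28.6 36.8  6.3]
4 [28.6 36.8  6.3]
```

apply_moves(moves=[{"jaw": 1, "offset": [36, 46, 6], "rot": [0, 0, 0]}, {"jaw": 1, "offset": [36, 46, 6], "rot": [0, 0, 0]}, {"jaw": 1, "offset": [36, 46, 6], "rot": [0, 0, 0]}, {"jaw": 1, "offset": [35.5, 46, 6], "rot": [0, 0, 0]}, {"jaw": 1, "offset": [0, 0, 0], "rot": [0, 0, 0]}])

```text
time_s: 3.38
eef_pos: [0.665, -0.0696, 0.2056]
eef_rot: [-0.001, 0.672, 0.74, 0.0]
wrist_force: [-1.2, 0.8, -0.3]
opening: 1.001
grasp_force: 0.0
```

```bash
python3 plan.py .6639 -.0716 .096 5.5 4
python3 - <<'E'
from fit import *
im,d=ctrl.camera("scene"); cv2.imwrite("pics/s1.png",cv2.resize(im[130:300,170:440],None,fx=2.9,fy=2.9)[...,::-1])
E
```

```text
TCP [ 0.665  -0.0696  0.2056] yaw 5.5 t 3.375 F [-1.2  0.8 -0.3] open 1.001 zdir [-0.0013  0.0012 -1.    ]
rot/row [-0.07 -0.08 -0.  ] rows 1
0 [-0.5 -0.3 27.4]
1 [-0.5 -0.3 27.4]
2 [-0.5 -0.3 27.4]
3 [-0.5 -0.3 27.4]
```

View pics/s1.png

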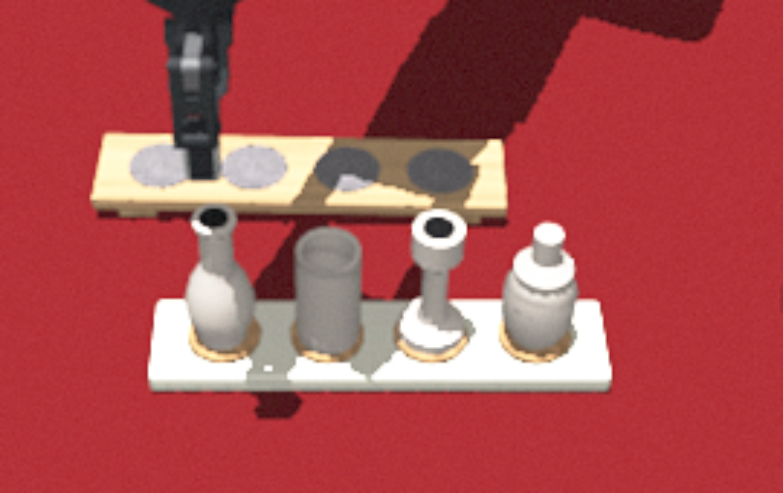

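apply_moves(moves=[{"jaw": 1, "offset": [0, 0, 37], "rot": [0, 0, 0]}, {"jaw": 1, "offset": [0, 0, 37], "rot": [0, 0, 0]}, {"jaw": 1, "offset": [0, 0, 30], "rot": [0, 0, 0]}, {"jaw": 1, "offset": [0, 0, 3], "rot": [0, 0, 0]}, {"jaw": 1, "offset": [0, 0, 0], "rot": [0, 0, 0]}])

```text
time_s: 4.05
eef_pos: [0.6639, -0.0742, 0.1016]
eef_rot: [0.001, 0.674, 0.738, 0.0]
wrist_force: [-0.2, -0.2, -0.5]
opening: 1.0
grasp_force: 0.0
```

```bash
python3 plan.py .6639 -.0716 .093 5.5 1
python3 - <<'E'
from fit import *
im,d=ctrl.camera("scene"); cv2.imwrite("pics/s2.png",cv2.resize(im[150:290,200:400],None,fx=4,fy=4,interpolation=2)[...,::-1])
E
```

```text
TCP [ 0.6639 -0.0742  0.1016] yaw 5.17 t 4.05 F [-0.2 -0.2 -0.5] open 1.0 zdir [ 1.3e-03 -5.0e-04 -1.0e+00]
rot/row [ 0.07  0.04 -0.33] rows 1
0 [2.6 0.2 8.6]
```

View pics/s2.png

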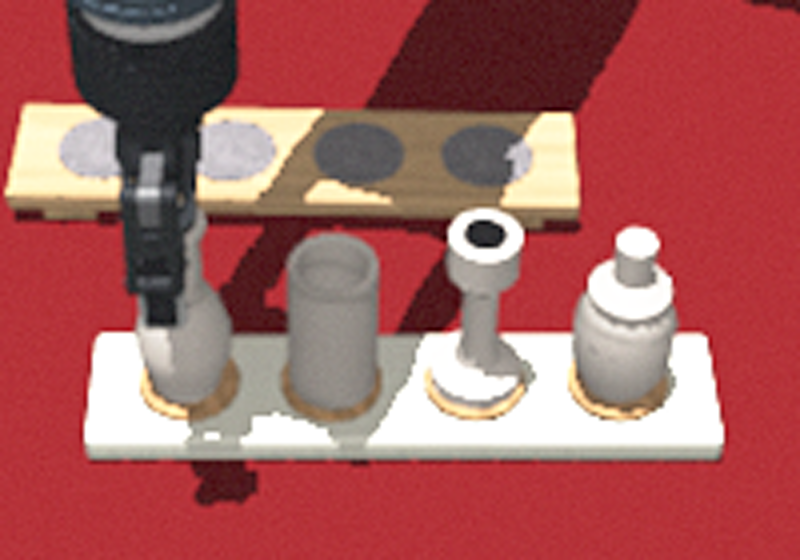

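```bash
python3 - <<'E'
from fit import *
im,d=ctrl.camera("scene")
m=np.zeros(d.shape,bool); m[218:231,228:247]=True
h=cv2.cvtColor(im,cv2.COLOR_RGB2HSV)
P=cloud("scene",d,m&(h[...,2]<70)); 
print(len(P),np.percentile(P,[5,50,95],axis=0).round(4))
P=P[(P[:,0]>.69)&(P[:,2]>.1)]; print(len(P),np.percentile(P,[5,50,95],axis=0).round(4))
r=fit("scene",d,"flask");print(r)
print(ctrl.camera_params("scene")["cam_to_world"])
E
python3 plan.py .6639 -.0716 .093 5.5 1
```

```text
103 [[ 0.7198 -0.079   0.1264]
 [ 0.7322 -0.0696  0.1631]
 [ 0.7406 -0.0582  0.1742]]
103 [[ 0.7198 -0.079   0.1264]
 [ 0.7322 -0.0696  0.1631]
 [ 0.7406 -0.0582  0.1742]]
None
[[-0.10286803  0.70464265 -0.70206617  1.35901009]
 [ 0.99469288  0.07140871 -0.07407347  0.07377437]
 [-0.00206168 -0.70596001 -0.7082487   0.82478039]
 [ 0.          0.          0.          1.        ]]
TCP [ 0.6648 -0.0738  0.1025] yaw 5.21 t 4.2 F [ 0.4 -0.   0.4] open 0.999 zdir [ 0.0032 -0.001  -1.    ]
rot/row [ 0.18  0.07 -0.29] rows 1
0 [ 2.3 -0.7  9.5]
```

apply_moves(moves=[{"jaw": 1, "offset": [2.5, 0, 5], "rot": [0, 0, 0]}, {"jaw": 1, "offset": [0, 0, 4.5], "rot": [0, 0, 0]}, {"jaw": 1, "offset": [0, 0, 0], "rot": [0, 0, 0]}, {"jaw": 0.6, "offset": [0, 0, 0], "rot": [0, 0, 0]}, {"jaw": 0.45, "offset": [0, 0, 0], "rot": [0, 0, 0]}])

```text
time_s: 4.82
eef_pos: [0.6635, -0.0707, 0.0909]
eef_rot: [0.0, 0.674, 0.739, 0.0]
wrist_force: [-0.3, -0.2, -0.1]
opening: 0.605
grasp_force: 0.0
```

```bash
python3 plan.py .6639 -.0716 .093 5.5 1
```

```text
TCP [ 0.6635 -0.0707  0.0909] yaw 5.23 t 4.825 F [-0.3 -0.2 -0.1] open 0.605 zdir [ 2.e-04 -0.e+00 -1.e+00]
rot/row [ 0.01  0.   -0.27] rows 1
0 [-0.9  0.4 -2.1]
```

apply_moves(moves=[{"jaw": 0.3, "offset": [-0.5, 0.4, -1.5], "rot": [0, 0, 0]}, {"jaw": 0.15, "offset": [0, 0, 0], "rot": [0, 0, 0]}, {"jaw": 0, "offset": [0, 0, 0], "rot": [0, 0, 0]}, {"jaw": 0, "offset": [0, 0, 0], "rot": [0, 0, 0]}, {"jaw": 0, "offset": [0, 0, 0], "rot": [0, 0, 0]}])

```text
time_s: 5.45
eef_pos: [0.664, -0.0713, 0.0927]
eef_rot: [0.0, 0.674, 0.739, 0.0]
wrist_force: [-1.0, -0.2, 4.3]
opening: 0.284
grasp_force: 57.7
```

```bash
python3 plan.py .6639 -.0716 .093 5.5 1
```

```text
TCP [ 0.664  -0.0713  0.0927] yaw 5.23 t 5.45 F [-1.  -0.2  4.3] open 0.284 zdir [ 5.e-04 -2.e-04 -1.e+00]
rot/row [ 0.03  0.02 -0.27] rows 1
0 [-0.3 -0.1 -0.3]
```

apply_moves(moves=[{"jaw": 0, "offset": [0, 0, -15], "rot": [0, 0, 0]}, {"jaw": 0, "offset": [0, 0, -35], "rot": [0, 0, 0]}, {"jaw": 0, "offset": [0, 0, -40], "rot": [0, 0, 0]}, {"jaw": 0, "offset": [0, 0, -15], "rot": [0, 0, 0]}, {"jaw": 0, "offset": [0, -15, 0], "rot": [0, 0, 0]}])

```text
time_s: 6.08
eef_pos: [0.6499, -0.0726, 0.1987]
eef_rot: [0.001, 0.674, 0.739, 0.001]
wrist_force: [0.1, -0.1, -2.2]
opening: 0.29
grasp_force: 57.9
```

```bash
python3 plan.py .4751 .0767 .2 4.5 4
```

```text
TCP [ 0.6499 -0.0726  0.1987] yaw 5.25 t 6.075 F [ 0.1 -0.1 -2.2] open 0.29 zdir [ 3.1e-03 -7.0e-04 -1.0e+00]
rot/row [0.17 0.06 0.75] rows 1
0 [ 41.2 -40.1  -0.5]
1 [ 40.6 -40.6  -0.3]
2 [ 40.6 -40.6  -0.3]
3 [ 40.6 -40.6  -0.3]
```

apply_moves(moves=[{"jaw": 0, "offset": [25, -25, 0], "rot": [0, 0, 0]}, {"jaw": 0, "offset": [45, -45, 0], "rot": [0, 0, 0]}, {"jaw": 0, "offset": [45, -45, 0], "rot": [0, 0, 0]}, {"jaw": 0, "offset": [35, -35, 0], "rot": [0, 0, 0]}, {"jaw": 0, "offset": [13, -13, 0], "rot": [0, 0, 0]}])

```text
time_s: 6.7
eef_pos: [0.4707, 0.0752, 0.1963]
eef_rot: [-0.001, 0.673, 0.739, -0.001]
wrist_force: [0.6, 0.3, -1.6]
opening: 0.288
grasp_force: 58.6
```

apply_moves(moves=[{"jaw": 0, "offset": [0, 0, 30], "rot": [0, 0, 0]}, {"jaw": 0, "offset": [0, 0, 35], "rot": [0, 0, 0]}, {"jaw": 0, "offset": [0, 0, 20], "rot": [0, 0, 0]}, {"jaw": 0, "offset": [0, 0, 0], "rot": [0, 0, 0]}, {"jaw": 0, "offset": [0, 0, 0], "rot": [0, 0, 0]}])

```text
time_s: 7.32
eef_pos: [0.4743, 0.0732, 0.113]
eef_rot: [0.0, 0.674, 0.739, 0.0]
wrist_force: [1.3, -0.7, -2.3]
opening: 0.282
grasp_force: 58.7
```

```bash
python3 plan.py .4751 .0767 .093 5.2 1
python3 - <<'E'
from fit import *
im,d=ctrl.camera("scene"); cv2.imwrite("pics/s3.png",cv2.resize(im[130:290,180:420],None,fx=3.3,fy=3.3,interpolation=2)[...,::-1])
im,d=ctrl.camera("top"); cv2.imwrite("pics/t3.png",im[...,::-1])
E
```

```text
TCP [0.4743 0.0732 0.113 ] yaw 5.21 t 7.325 F [ 1.3 -0.7 -2.3] open 0.282 zdir [ 1.e-03 -2.e-04 -1.e+00]
rot/row [0.06 0.02 0.01] rows 1
0 [ 3.4  1.1 20. ]
```

View pics/s3.png

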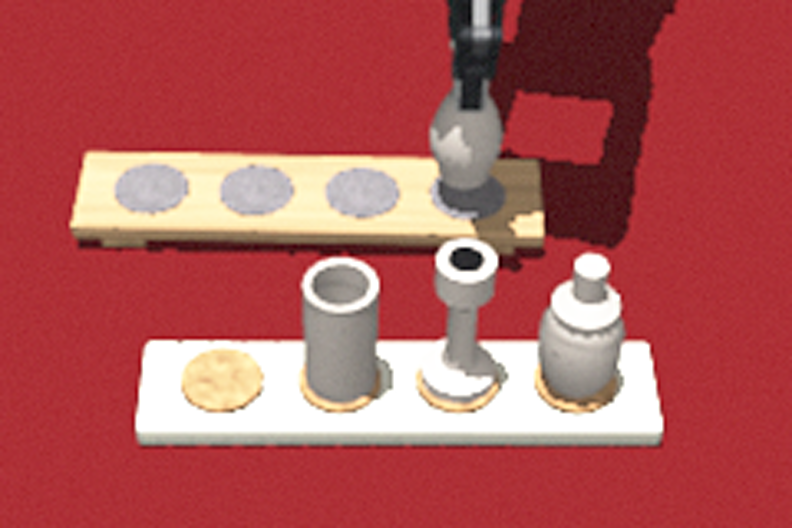

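apply_moves(moves=[{"jaw": 0, "offset": [3.4, 1, 8], "rot": [0, 0, 0]}, {"jaw": 0, "offset": [0, 0, 6], "rot": [0, 0, 0]}, {"jaw": 0, "offset": [0, 0, 4], "rot": [0, 0, 0]}, {"jaw": 0, "offset": [0, 0, 0], "rot": [0, 0, 0]}, {"jaw": 0, "offset": [0, 0, 0], "rot": [0, 0, 0]}])

```text
time_s: 8.05
eef_pos: [0.4742, 0.0769, 0.0944]
eef_rot: [0.0, 0.674, 0.739, 0.0]
wrist_force: [-0.0, -0.6, -3.2]
opening: 0.286
grasp_force: 58.7
```

```bash
python3 plan.py .4751 .0767 .093 5.2 1
```

```text
TCP [0.4742 0.0769 0.0944] yaw 5.23 t 8.05 F [-0.  -0.6 -3.2] open 0.286 zdir [ 1.e-04 -0.e+00 -1.e+00]
rot/row [0.01 0.   0.03] rows 1
0 [-0.3  0.8  1.4]
```

apply_moves(moves=[{"jaw": 0, "offset": [-0.3, 0.8, 1.0], "rot": [0, 0, 0]}, {"jaw": 0, "offset": [0, 0, 0.5], "rot": [0, 0, 0]}, {"jaw": 0, "offset": [0, 0, 0], "rot": [0, 0, 0]}, {"jaw": 0, "offset": [0, 0, 0], "rot": [0, 0, 0]}, {"jaw": 0, "offset": [0, 0, 0], "rot": [0, 0, 0]}])

```text
time_s: 8.68
eef_pos: [0.475, 0.0768, 0.0928]
eef_rot: [0.0, 0.674, 0.739, 0.0]
wrist_force: [0.7, 0.7, -2.8]
opening: 0.283
grasp_force: 58.7
```

apply_moves(moves=[{"jaw": 0, "offset": [0, 0, 0.7], "rot": [0, 0, 0]}, {"jaw": 0, "offset": [0, 0, 0.5], "rot": [0, 0, 0]}, {"jaw": 0, "offset": [0, 0, 0], "rot": [0, 0, 0]}, {"jaw": 0, "offset": [0, 0, 0], "rot": [0, 0, 0]}, {"jaw": 0, "offset": [0, 0, 0], "rot": [0, 0, 0]}])

```text
time_s: 9.3
eef_pos: [0.4753, 0.0767, 0.0927]
eef_rot: [0.0, 0.674, 0.739, 0.0]
wrist_force: [-3.6, -0.0, 7.7]
opening: 0.281
grasp_force: 59.7
```

apply_moves(moves=[{"jaw": 0, "offset": [0, 0, -0.6], "rot": [0, 0, 0]}, {"jaw": 0.35, "offset": [0, 0, 0], "rot": [0, 0, 0]}, {"jaw": 0.5, "offset": [0, 0, 0], "rot": [0, 0, 0]}, {"jaw": 0.8, "offset": [0, 0, 0], "rot": [0, 0, 0]}, {"jaw": 1, "offset": [0, 0, 0], "rot": [0, 0, 0]}])

```text
time_s: 9.93
eef_pos: [0.475, 0.0767, 0.0921]
eef_rot: [0.0, 0.674, 0.739, -0.0]
wrist_force: [0.0, 0.2, -1.0]
opening: 0.906
grasp_force: 0.0
```

apply_moves(moves=[{"jaw": 1, "offset": [0, 0, 0], "rot": [0, 0, 0]}, {"jaw": 1, "offset": [0, 0, -20], "rot": [0, 0, 0]}, {"jaw": 1, "offset": [0, 0, -35], "rot": [0, 0, 0]}, {"jaw": 1, "offset": [0, 0, -40], "rot": [0, 0, 0]}, {"jaw": 1, "offset": [0, 0, -25], "rot": [0, 0, 0]}])

```text
time_s: 10.55
eef_pos: [0.4756, 0.0767, 0.2143]
eef_rot: [0.001, 0.674, 0.739, 0.001]
wrist_force: [0.7, 1.6, -0.5]
opening: 1.0
grasp_force: 0.0
```

```bash
python3 - <<'E'
from fit import *
for c in ("scene","top"):
    im,d=ctrl.camera(c)
    for n in B:
        r=fit(c,d,n); print(c,n,r and (r[0].round(4),r[1],r[2]))
E
python3 plan.py .656 .0047 .2 5.2 5
```

```text
scene flask (array([0.4759, 0.0759]), 182, np.float64(0.0010200288471747402))
scene candlestick (array([0.6483, 0.0782]), 348, np.float64(0.0011682909290925882))
scene jar (array([0.6414, 0.1526]), 468, np.float64(0.0008269618624989448))
scene pot (array([0.657 , 0.0041]), 371, np.float64(0.0007848000108168773))
top flask None
top candlestick (array([0.6457, 0.0796]), 89, np.float64(0.0004984656403789374))
top jar (array([0.6393, 0.154 ]), 98, np.float64(0.0005465368232414362))
top pot (array([0.6549, 0.0054]), 177, np.float64(0.0002468778186342918))
TCP [0.4744 0.0768 0.2111] yaw 5.23 t 11.05 F [-0.6  0.   0.2] open 1.0 zdir [-2.e-03  2.e-04 -1.e+00]
rot/row [-0.11 -0.02  0.03] rows 1
0 [-17.7  34.9   2.2]
1 [-17.6  34.9   2.2]
2 [-17.6  34.9   2.2]
3 [-17.6  34.9   2.2]
4 [-17.6  34.9   2.2]
```

apply_moves(moves=[{"jaw": 1, "offset": [-12, 25, 2], "rot": [0, 0, 0]}, {"jaw": 1, "offset": [-24, 48, 3], "rot": [0, 0, 0]}, {"jaw": 1, "offset": [-25, 48, 3], "rot": [0, 0, 0]}, {"jaw": 1, "offset": [-20, 41, 3], "rot": [0, 0, 0]}, {"jaw": 1, "offset": [-7, 12.5, 0], "rot": [0, 0, 0]}])

```text
time_s: 11.68
eef_pos: [0.658, 0.0038, 0.1995]
eef_rot: [-0.001, 0.675, 0.738, -0.001]
wrist_force: [-0.1, 0.7, -0.3]
opening: 0.998
grasp_force: 0.0
```

apply_moves(moves=[{"jaw": 1, "offset": [0, 0, 30], "rot": [0, 0, 0]}, {"jaw": 1, "offset": [0, 0, 40], "rot": [0, 0, 0]}, {"jaw": 1, "offset": [0, 0, 15], "rot": [0, 0, 0]}, {"jaw": 1, "offset": [0, 0, 0], "rot": [0, 0, 0]}, {"jaw": 1, "offset": [0, 0, 0], "rot": [0, 0, 0]}])

```text
time_s: 12.3
eef_pos: [0.6578, 0.005, 0.1181]
eef_rot: [0.001, 0.674, 0.739, 0.001]
wrist_force: [0.2, -0.3, 0.4]
opening: 1.001
grasp_force: 0.0
```

```bash
python3 plan.py .656 .0047 .072 5.2 2
```

```text
TCP [0.6578 0.005  0.1181] yaw 5.24 t 12.3 F [ 0.2 -0.3  0.4] open 1.001 zdir [ 2.7e-03 -5.0e-04 -1.0e+00]
rot/row [0.15 0.04 0.04] rows 1
0 [-0.  -1.  23.1]
1 [-0.  -0.9 23.1]
```

apply_moves(moves=[{"jaw": 1, "offset": [0, -1, 20], "rot": [0, 0, 0]}, {"jaw": 1, "offset": [0, 0, 18], "rot": [0, 0, 0]}, {"jaw": 1, "offset": [0, 0, 7], "rot": [0, 0, 0]}, {"jaw": 0.8, "offset": [0, 0, 0], "rot": [0, 0, 0]}, {"jaw": 0.65, "offset": [0, 0, 0], "rot": [0, 0, 0]}])

```text
time_s: 12.92
eef_pos: [0.6562, 0.0048, 0.0716]
eef_rot: [0.0, 0.674, 0.739, 0.0]
wrist_force: [0.4, 0.1, 0.3]
opening: 0.653
grasp_force: 0.0
```

```bash
python3 plan.py .656 .0047 .072 5.2 1
```

```text
TCP [0.6562 0.0048 0.0716] yaw 5.23 t 12.925 F [0.4 0.1 0.3] open 0.653 zdir [ 7.e-04 -1.e-04 -1.e+00]
rot/row [0.04 0.01 0.03] rows 1
0 [-0.1 -0.2 -0.4]
```

apply_moves(moves=[{"jaw": 0.5, "offset": [0, 0, 0], "rot": [0, 0, 0]}, {"jaw": 0.3, "offset": [0, 0, 0], "rot": [0, 0, 0]}, {"jaw": 0, "offset": [0, 0, 0], "rot": [0, 0, 0]}, {"jaw": 0, "offset": [0, 0, 0], "rot": [0, 0, 0]}, {"jaw": 0, "offset": [0, 0, 0], "rot": [0, 0, 0]}])

```text
time_s: 13.55
eef_pos: [0.6564, 0.0048, 0.0722]
eef_rot: [0.001, 0.674, 0.739, 0.0]
wrist_force: [-1.3, -0.2, 5.8]
opening: 0.528
grasp_force: 61.8
```

apply_moves(moves=[{"jaw": 0, "offset": [0, 0, -15], "rot": [0, 0, 0]}, {"jaw": 0, "offset": [0, 0, -35], "rot": [0, 0, 0]}, {"jaw": 0, "offset": [0, 0, -45], "rot": [0, 0, 0]}, {"jaw": 0, "offset": [0, 0, -35], "rot": [0, 0, 0]}, {"jaw": 0, "offset": [0, 0, -10], "rot": [0, 0, 0]}])

```text
time_s: 14.18
eef_pos: [0.6571, 0.0048, 0.2145]
eef_rot: [0.002, 0.674, 0.739, 0.001]
wrist_force: [0.0, -0.7, -1.9]
opening: 0.526
grasp_force: 61.7
```

```bash
python3 plan.py .4806 .0021 .2 5.2 4
```

```text
TCP [0.6571 0.0048 0.2145] yaw 5.24 t 14.175 F [ 0.  -0.7 -1.9] open 0.526 zdir [ 4.8e-03 -8.0e-04 -1.0e+00]
rot/row [0.27 0.07 0.04] rows 1
0 [  3.4 -44.    3.4]
1 [  3.3 -44.    3.6]
2 [  3.3 -44.    3.6]
3 [  3.3 -44.    3.6]
```

apply_moves(moves=[{"jaw": 0, "offset": [2, -25, 0], "rot": [0, 0, 0]}, {"jaw": 0, "offset": [4, -48, 0], "rot": [0, 0, 0]}, {"jaw": 0, "offset": [4, -50, 0], "rot": [0, 0, 0]}, {"jaw": 0, "offset": [3, -40, 0], "rot": [0, 0, 0]}, {"jaw": 0, "offset": [0, -13, 0], "rot": [0, 0, 0]}])

```text
time_s: 14.8
eef_pos: [0.4765, 0.0023, 0.2097]
eef_rot: [-0.001, 0.674, 0.739, -0.001]
wrist_force: [-0.3, 0.2, -1.1]
opening: 0.529
grasp_force: 62.1
```

apply_moves(moves=[{"jaw": 0, "offset": [0, 0, 30], "rot": [0, 0, 0]}, {"jaw": 0, "offset": [0, 0, 50], "rot": [0, 0, 0]}, {"jaw": 0, "offset": [0, 0, 40], "rot": [0, 0, 0]}, {"jaw": 0, "offset": [0, 0, 8], "rot": [0, 0, 0]}, {"jaw": 0, "offset": [0, 0, 0], "rot": [0, 0, 0]}])

```text
time_s: 15.42
eef_pos: [0.4797, 0.0018, 0.0833]
eef_rot: [-0.0, 0.674, 0.739, -0.0]
wrist_force: [0.4, 0.6, -0.4]
opening: 0.531
grasp_force: 62.2
```

```bash
python3 plan.py .4806 .0021 .072 5.2 1
```

```text
TCP [0.4797 0.0018 0.0833] yaw 5.23 t 15.425 F [ 0.4  0.6 -0.4] open 0.531 zdir [-6.e-04  2.e-04 -1.e+00]
rot/row [-0.03 -0.01  0.03] rows 1
0 [ 0.3  1.  11.3]
```

apply_moves(moves=[{"jaw": 0, "offset": [0.3, 0.8, 6], "rot": [0, 0, 0]}, {"jaw": 0, "offset": [0, 0, 4], "rot": [0, 0, 0]}, {"jaw": 0, "offset": [0, 0, 1], "rot": [0, 0, 0]}, {"jaw": 0, "offset": [0, 0, 0], "rot": [0, 0, 0]}, {"jaw": 0, "offset": [0, 0, 0], "rot": [0, 0, 0]}])

```text
time_s: 16.05
eef_pos: [0.4802, 0.0022, 0.0724]
eef_rot: [0.0, 0.674, 0.739, 0.0]
wrist_force: [-0.0, -0.2, -1.7]
opening: 0.524
grasp_force: 62.2
```

apply_moves(moves=[{"jaw": 0, "offset": [0, 0.3, 0.5], "rot": [0, 0, 0]}, {"jaw": 0, "offset": [0, 0, 0.4], "rot": [0, 0, 0]}, {"jaw": 0, "offset": [0, 0, 0.3], "rot": [0, 0, 0]}, {"jaw": 0, "offset": [0, 0, 0], "rot": [0, 0, 0]}, {"jaw": 0, "offset": [0, 0, 0], "rot": [0, 0, 0]}])

```text
time_s: 16.68
eef_pos: [0.4804, 0.0021, 0.0722]
eef_rot: [-0.0, 0.674, 0.739, -0.0]
wrist_force: [-6.2, -0.1, 11.1]
opening: 0.529
grasp_force: 63.5
```

apply_moves(moves=[{"jaw": 0, "offset": [0, 0, -0.7], "rot": [0, 0, 0]}, {"jaw": 0, "offset": [0, 0, 0], "rot": [0, 0, 0]}, {"jaw": 0.6, "offset": [0, 0, 0], "rot": [0, 0, 0]}, {"jaw": 0.8, "offset": [0, 0, 0], "rot": [0, 0, 0]}, {"jaw": 1, "offset": [0, 0, 0], "rot": [0, 0, 0]}])

```text
time_s: 17.3
eef_pos: [0.4805, 0.0022, 0.0716]
eef_rot: [0.0, 0.674, 0.739, 0.0]
wrist_force: [0.7, -1.0, 0.9]
opening: 0.979
grasp_force: 0.0
```

apply_moves(moves=[{"jaw": 1, "offset": [0, 0, 0], "rot": [0, 0, 0]}, {"jaw": 1, "offset": [0, 0, -20], "rot": [0, 0, 0]}, {"jaw": 1, "offset": [0, 0, -45], "rot": [0, 0, 0]}, {"jaw": 1, "offset": [0, 0, -50], "rot": [0, 0, 0]}, {"jaw": 1, "offset": [0, 0, -25], "rot": [0, 0, 0]}])

```text
time_s: 17.92
eef_pos: [0.4816, 0.002, 0.2147]
eef_rot: [0.002, 0.674, 0.739, 0.001]
wrist_force: [0.4, -0.5, -0.8]
opening: 1.0
grasp_force: 0.0
```

```bash
python3 - <<'E'
from fit import *
for c in ("scene",):
    im,d=ctrl.camera(c)
    for n in B:
        r=fit(c,d,n); print(c,n,r and (r[0].round(4),r[1],r[2]))
E
python3 plan.py .6472 .0789 .2 5.2 4
```

```text
scene flask (array([0.4761, 0.0757]), 188, np.float64(0.0009767830891972556))
scene candlestick (array([0.6481, 0.078 ]), 361, np.float64(0.00092946414600769))
scene jar (array([0.6415, 0.1526]), 441, np.float64(0.000896384506757171))
scene pot (array([0.4815, 0.0014]), 296, np.float64(0.0009943641877951017))
TCP [0.4797 0.0024 0.2105] yaw 5.23 t 18.175 F [-0.4 -0.2 -0.1] open 1.001 zdir [-1.6e-03  4.0e-04 -1.0e+00]
rot/row [-0.09 -0.03  0.03] rows 1
0 [15.2 43.5  2.6]
1 [15.3 43.4  2.6]
2 [15.3 43.4  2.6]
3 [15.3 43.4  2.6]
```

apply_moves(moves=[{"jaw": 1, "offset": [9, 26, 2], "rot": [0, 0, 0]}, {"jaw": 1, "offset": [17, 48, 2], "rot": [0, 0, 0]}, {"jaw": 1, "offset": [17, 48, 2], "rot": [0, 0, 0]}, {"jaw": 1, "offset": [13, 38, 2], "rot": [0, 0, 0]}, {"jaw": 1, "offset": [5, 13.5, 2], "rot": [0, 0, 0]}])

```text
time_s: 18.8
eef_pos: [0.6478, 0.0797, 0.1987]
eef_rot: [-0.001, 0.674, 0.739, -0.001]
wrist_force: [-0.2, -0.6, 0.1]
opening: 0.997
grasp_force: 0.0
```

apply_moves(moves=[{"jaw": 1, "offset": [0, 0, 15], "rot": [0, 0, 0]}, {"jaw": 1, "offset": [0, 0, 30], "rot": [0, 0, 0]}, {"jaw": 1, "offset": [0, 0, 15], "rot": [0, 0, 0]}, {"jaw": 1, "offset": [0, 0, 0], "rot": [0, 0, 0]}, {"jaw": 1, "offset": [0, 0, 0], "rot": [0, 0, 0]}])

```text
time_s: 19.42
eef_pos: [0.648, 0.0785, 0.1428]
eef_rot: [0.001, 0.674, 0.739, 0.0]
wrist_force: [0.1, 0.2, 0.4]
opening: 0.999
grasp_force: 0.0
```

```bash
python3 plan.py .6472 .0789 .094 5.2 1
```

```text
TCP [0.648  0.0785 0.1428] yaw 5.21 t 19.425 F [0.1 0.2 0.4] open 0.999 zdir [ 1.4e-03 -1.0e-04 -1.0e+00]
rot/row [0.08 0.01 0.01] rows 1
0 [ 0.5 -0.8 48.8]
```

apply_moves(moves=[{"jaw": 1, "offset": [0.4, -0.5, 20], "rot": [0, 0, 0]}, {"jaw": 1, "offset": [0, 0, 20], "rot": [0, 0, 0]}, {"jaw": 1, "offset": [0, 0, 8], "rot": [0, 0, 0]}, {"jaw": 0.8, "offset": [0, 0, 0], "rot": [0, 0, 0]}, {"jaw": 0.6, "offset": [0, 0, 0], "rot": [0, 0, 0]}])

```text
time_s: 20.05
eef_pos: [0.6475, 0.0791, 0.0941]
eef_rot: [0.0, 0.674, 0.739, 0.0]
wrist_force: [-0.2, 0.0, 0.4]
opening: 0.614
grasp_force: 0.0
```

```bash
python3 plan.py .6472 .0789 .094 5.2 1
```

```text
TCP [0.6475 0.0791 0.0941] yaw 5.23 t 20.05 F [-0.2  0.   0.4] open 0.614 zdir [ 8.e-04 -0.e+00 -1.e+00]
rot/row [0.04 0.01 0.03] rows 1
0 [-0.2 -0.3  0.1]
```

apply_moves(moves=[{"jaw": 0.45, "offset": [0, -0.2, 0], "rot": [0, 0, 0]}, {"jaw": 0.3, "offset": [0, 0, 0], "rot": [0, 0, 0]}, {"jaw": 0, "offset": [0, 0, 0], "rot": [0, 0, 0]}, {"jaw": 0, "offset": [0, 0, 0], "rot": [0, 0, 0]}, {"jaw": 0, "offset": [0, 0, 0], "rot": [0, 0, 0]}])

```text
time_s: 20.68
eef_pos: [0.6474, 0.0791, 0.0947]
eef_rot: [0.001, 0.674, 0.739, 0.0]
wrist_force: [-2.5, -0.4, 5.3]
opening: 0.402
grasp_force: 60.3
```

apply_moves(moves=[{"jaw": 0, "offset": [0, 0, -15], "rot": [0, 0, 0]}, {"jaw": 0, "offset": [0, 0, -35], "rot": [0, 0, 0]}, {"jaw": 0, "offset": [0, 0, -45], "rot": [0, 0, 0]}, {"jaw": 0, "offset": [0, 0, -30], "rot": [0, 0, 0]}, {"jaw": 0, "offset": [0, 0, -10], "rot": [0, 0, 0]}])

```text
time_s: 21.3
eef_pos: [0.6479, 0.0791, 0.2316]
eef_rot: [0.002, 0.674, 0.739, 0.001]
wrist_force: [-0.0, -0.0, -2.1]
opening: 0.404
grasp_force: 60.2
```

```bash
python3 plan.py .4859 -.073 .23 5.2 5
```

```text
TCP [0.6479 0.0791 0.2316] yaw 5.23 t 21.3 F [-0.  -0.  -2.1] open 0.404 zdir [ 4.1e-03 -2.0e-04 -1.0e+00]
rot/row [0.23 0.03 0.03] rows 1
0 [-27.3 -35.    0.2]
1 [-27.4 -35.    0.3]
2 [-27.4 -35.    0.3]
3 [-27.4 -35.    0.3]
4 [-27.4 -35.    0.3]
```

apply_moves(moves=[{"jaw": 0, "offset": [-20, -25, 0], "rot": [0, 0, 0]}, {"jaw": 0, "offset": [-35, -46, 0], "rot": [0, 0, 0]}, {"jaw": 0, "offset": [-37, -46, 0], "rot": [0, 0, 0]}, {"jaw": 0, "offset": [-32, -40, 0], "rot": [0, 0, 0]}, {"jaw": 0, "offset": [-13, -17, 0], "rot": [0, 0, 0]}])

```text
time_s: 21.92
eef_pos: [0.4835, -0.0743, 0.2273]
eef_rot: [-0.001, 0.675, 0.738, -0.001]
wrist_force: [0.0, 0.2, -1.6]
opening: 0.399
grasp_force: 60.6
```

apply_moves(moves=[{"jaw": 0, "offset": [0, 0, 30], "rot": [0, 0, 0]}, {"jaw": 0, "offset": [0, 0, 45], "rot": [0, 0, 0]}, {"jaw": 0, "offset": [0, 0, 38], "rot": [0, 0, 0]}, {"jaw": 0, "offset": [0, 0, 8], "rot": [0, 0, 0]}, {"jaw": 0, "offset": [0, 0, 0], "rot": [0, 0, 0]}])

```text
time_s: 22.55
eef_pos: [0.4858, -0.073, 0.1076]
eef_rot: [-0.001, 0.674, 0.739, -0.0]
wrist_force: [0.2, -0.2, -3.0]
opening: 0.401
grasp_force: 60.7
```

```bash
python3 plan.py .4859 -.073 .0945 5.2 1
```

```text
TCP [ 0.4858 -0.073   0.1076] yaw 5.23 t 22.55 F [ 0.2 -0.2 -3. ] open 0.401 zdir [-1.1e-03  5.0e-04 -1.0e+00]
rot/row [-0.06 -0.03  0.03] rows 1
0 [ 0.   0.1 13.1]
```

apply_moves(moves=[{"jaw": 0, "offset": [0, 0, 7], "rot": [0, 0, 0]}, {"jaw": 0, "offset": [0, 0, 4.5], "rot": [0, 0, 0]}, {"jaw": 0, "offset": [0, 0, 1], "rot": [0, 0, 0]}, {"jaw": 0, "offset": [0, 0, 0], "rot": [0, 0, 0]}, {"jaw": 0, "offset": [0, 0, 0], "rot": [0, 0, 0]}])

```text
time_s: 23.18
eef_pos: [0.4862, -0.0733, 0.0954]
eef_rot: [0.0, 0.674, 0.739, 0.0]
wrist_force: [0.2, -0.3, -1.3]
opening: 0.403
grasp_force: 60.7
```

apply_moves(moves=[{"jaw": 0, "offset": [0, 0, 0.5], "rot": [0, 0, 0]}, {"jaw": 0, "offset": [0, 0, 0.4], "rot": [0, 0, 0]}, {"jaw": 0, "offset": [0, 0, 0.3], "rot": [0, 0, 0]}, {"jaw": 0, "offset": [0, 0, 0], "rot": [0, 0, 0]}, {"jaw": 0, "offset": [0, 0, 0], "rot": [0, 0, 0]}])

```text
time_s: 23.8
eef_pos: [0.4863, -0.0733, 0.0947]
eef_rot: [0.0, 0.674, 0.739, 0.0]
wrist_force: [-2.8, 0.0, 5.3]
opening: 0.401
grasp_force: 61.5
```

Contact; release and retreat.

apply_moves(moves=[{"jaw": 0, "offset": [0, 0, -0.5], "rot": [0, 0, 0]}, {"jaw": 0, "offset": [0, 0, 0], "rot": [0, 0, 0]}, {"jaw": 0.5, "offset": [0, 0, 0], "rot": [0, 0, 0]}, {"jaw": 0.75, "offset": [0, 0, 0], "rot": [0, 0, 0]}, {"jaw": 1, "offset": [0, 0, 0], "rot": [0, 0, 0]}])

```text
time_s: 24.42
eef_pos: [0.486, -0.0731, 0.0944]
eef_rot: [-0.0, 0.674, 0.739, -0.0]
wrist_force: [-1.0, -0.4, -0.3]
opening: 0.902
grasp_force: 0.0
```

apply_moves(moves=[{"jaw": 1, "offset": [0, 0, 0], "rot": [0, 0, 0]}, {"jaw": 1, "offset": [0, 0, -15], "rot": [0, 0, 0]}, {"jaw": 1, "offset": [0, 0, -40], "rot": [0, 0, 0]}, {"jaw": 1, "offset": [0, 0, -40], "rot": [0, 0, 0]}, {"jaw": 1, "offset": [0, 0, -25], "rot": [0, 0, 0]}])

```text
time_s: 25.05
eef_pos: [0.487, -0.0735, 0.2179]
eef_rot: [0.002, 0.674, 0.739, 0.001]
wrist_force: [0.5, 0.3, -0.0]
opening: 0.998
grasp_force: 0.0
```

```bash
python3 - <<'E'
from fit import *
for c in ("scene",):
    im,d=ctrl.camera(c)
    for n in B:
        r=fit(c,d,n); print(c,n,r and (r[0].round(4),r[1],r[2]))
E
python3 plan.py .6404 .1535 .21 5.2 6
```

```text
scene flask (array([0.4759, 0.0755]), 172, np.float64(0.001314583645093471))
TCP [ 0.4872 -0.0736  0.2168] yaw 5.23 t 25.2 F [-0.3  0.8  0.9] open 0.999 zdir [ 0.0042 -0.0017 -1.    ]
rot/row [0.23 0.12 0.03] rows 1
0 [35.4 28.9  1.2]
1 [35.4 28.9  1.1]
2 [35.4 28.9  1.1]
3 [35.4 28.9  1.1]
4 [35.4 28.9  1.1]
5 [35.4 28.9  1.1]
  return _methods._mean(a, axis=axis, dtype=dtype,
  ret = um.true_divide(
Traceback (most recent call last):
  File "fit.py", line 17, in fit
    f=least_squares(lambda c:np.linalg.norm(Q-c,axis=1)-R,c0,loss="soft_l1",f_scale=.002)
ValueError: Initial guess is outside of provided bounds
```

```bash
python3 - <<'E'
from fit import *
im,d=ctrl.camera("scene"); cv2.imwrite("pics/s4.png",cv2.resize(im[130:290,180:420],None,fx=3.3,fy=3.3,interpolation=2)[...,::-1])
for r in ctrl.outline_of("scene","candlestick"): print(r["position"],r["score"])
E
```

```text
[246.6, 246.1] 0.59
[257.3, 173.2] 0.57
```

View pics/s4.png

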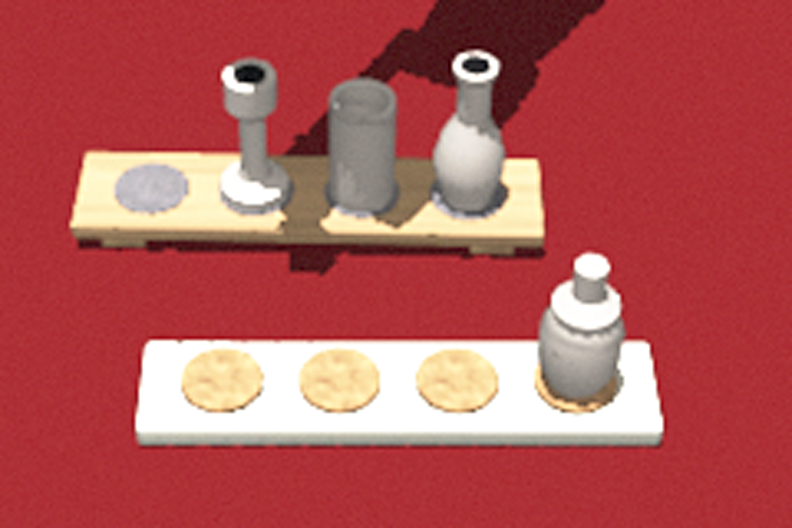

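The flask, pot and candlestick stand upright on their spots (zoomed columns 470, 362 and 252); only the jar is still on the tray, at about (580, 330). The candlestick detection was a false one on a seat.

apply_moves(moves=[{"jaw": 1, "offset": [30, 24, 0], "rot": [0, 0, 0]}, {"jaw": 1, "offset": [52, 42.5, 0], "rot": [0, 0, 0]}, {"jaw": 1, "offset": [53, 43, 0], "rot": [0, 0, 0]}, {"jaw": 1, "offset": [52, 43, 0], "rot": [0, 0, 0]}, {"jaw": 1, "offset": [25, 21, 0], "rot": [0, 0, 0]}])

```text
time_s: 25.92
eef_pos: [0.631, 0.1438, 0.2122]
eef_rot: [-0.001, 0.673, 0.739, -0.001]
wrist_force: [0.0, -0.0, 0.4]
opening: 1.001
grasp_force: 0.0
```

apply_moves(moves=[{"jaw": 1, "offset": [0, 0, 15], "rot": [0, 0, 0]}, {"jaw": 1, "offset": [0, 0, 30], "rot": [0, 0, 0]}, {"jaw": 1, "offset": [0, 0, 25], "rot": [0, 0, 0]}, {"jaw": 1, "offset": [0, 0, 0], "rot": [0, 0, 0]}, {"jaw": 1, "offset": [0, 0, 0], "rot": [0, 0, 0]}])

```text
time_s: 26.55
eef_pos: [0.6308, 0.1403, 0.1446]
eef_rot: [-0.0, 0.674, 0.738, -0.0]
wrist_force: [0.0, -0.4, 0.1]
opening: 1.001
grasp_force: 0.0
```

```bash
python3 plan.py .6403 .1535 .097 5.2 1
```

```text
TCP [0.6308 0.1403 0.1446] yaw 5.19 t 26.55 F [ 0.  -0.4  0.1] open 1.001 zdir [-3.e-04 -2.e-04 -1.e+00]
rot/row [-0.02  0.01 -0.01] rows 1
0 [12.3 10.7 47.6]
```

apply_moves(moves=[{"jaw": 1, "offset": [12, 10.5, 0], "rot": [0, 0, 0]}, {"jaw": 1, "offset": [0, 0, 15], "rot": [0, 0, 0]}, {"jaw": 1, "offset": [0, 0, 20], "rot": [0, 0, 0]}, {"jaw": 1, "offset": [0, 0, 9], "rot": [0, 0, 0]}, {"jaw": 1, "offset": [0, 0, 0], "rot": [0, 0, 0]}])

```text
time_s: 27.18
eef_pos: [0.639, 0.1537, 0.0986]
eef_rot: [-0.001, 0.674, 0.739, -0.001]
wrist_force: [0.4, 0.5, -0.3]
opening: 1.001
grasp_force: 0.0
```

```bash
python3 plan.py .6403 .1535 .097 5.2 1
```

```text
TCP [0.639  0.1537 0.0986] yaw 5.22 t 27.175 F [ 0.4  0.5 -0.3] open 1.001 zdir [-3.3e-03 -2.0e-04 -1.0e+00]
rot/row [-0.19 -0.    0.02] rows 1
0 [-0.3  1.2  1.6]
```

apply_moves(moves=[{"jaw": 0.8, "offset": [-0.2, 0.6, 2], "rot": [0, 0, 0]}, {"jaw": 0.6, "offset": [0, 0, 0], "rot": [0, 0, 0]}, {"jaw": 0.45, "offset": [0, 0, 0], "rot": [0, 0, 0]}, {"jaw": 0.4, "offset": [0, 0, 0], "rot": [0, 0, 0]}, {"jaw": 0.4, "offset": [0, 0, 0], "rot": [0, 0, 0]}])

```text
time_s: 27.8
eef_pos: [0.641, 0.1538, 0.0987]
eef_rot: [0.0, 0.674, 0.739, 0.0]
wrist_force: [0.2, -0.3, -0.1]
opening: 0.397
grasp_force: 0.0
```

```bash
python3 plan.py .6403 .1535 .097 5.2 1
```

```text
TCP [0.641  0.1538 0.0987] yaw 5.23 t 27.8 F [ 0.2 -0.3 -0.1] open 0.397 zdir [ 3.e-04  0.e+00 -1.e+00]
rot/row [0.01 0.   0.03] rows 1
0 [-0.2 -0.7  1.7]
```

apply_moves(moves=[{"jaw": 0.35, "offset": [-0.2, -0.6, 1.2], "rot": [0, 0, 0]}, {"jaw": 0.2, "offset": [0, 0, 0], "rot": [0, 0, 0]}, {"jaw": 0, "offset": [0, 0, 0], "rot": [0, 0, 0]}, {"jaw": 0, "offset": [0, 0, 0], "rot": [0, 0, 0]}, {"jaw": 0, "offset": [0, 0, 0], "rot": [0, 0, 0]}])

```text
time_s: 28.42
eef_pos: [0.6412, 0.1536, 0.0988]
eef_rot: [0.001, 0.674, 0.739, 0.001]
wrist_force: [0.2, -0.7, 6.7]
opening: 0.213
grasp_force: 71.0
```

apply_moves(moves=[{"jaw": 0, "offset": [0, 0, -15], "rot": [0, 0, 0]}, {"jaw": 0, "offset": [0, 0, -35], "rot": [0, 0, 0]}, {"jaw": 0, "offset": [0, 0, -45], "rot": [0, 0, 0]}, {"jaw": 0, "offset": [0, 0, -35], "rot": [0, 0, 0]}, {"jaw": 0, "offset": [0, 0, -10], "rot": [0, 0, 0]}])

```text
time_s: 29.05
eef_pos: [0.6415, 0.1537, 0.2405]
eef_rot: [0.002, 0.674, 0.739, 0.002]
wrist_force: [0.3, 0.0, -3.4]
opening: 0.216
grasp_force: 69.5
```

```bash
python3 plan.py .4912 -.1477 .23 5.2 7
```

```text
TCP [0.6415 0.1537 0.2405] yaw 5.24 t 29.05 F [ 0.3  0.  -3.4] open 0.216 zdir [ 4.6e-03  3.0e-04 -1.0e+00]
rot/row [0.27 0.01 0.04] rows 1
0 [-40.9 -25.3   1.4]
1 [-40.9 -25.3   1.5]
2 [-40.9 -25.3   1.5]
3 [-40.9 -25.3   1.5]
4 [-40.9 -25.3   1.5]
5 [-40.9 -25.3   1.5]
6 [-40.9 -25.3   1.5]
```

apply_moves(moves=[{"jaw": 0, "offset": [-20, -12, 0], "rot": [0, 0, 0]}, {"jaw": 0, "offset": [-35, -22, 0], "rot": [0, 0, 0]}, {"jaw": 0, "offset": [-38, -24, 0], "rot": [0, 0, 0]}, {"jaw": 0, "offset": [-38, -24, 0], "rot": [0, 0, 0]}, {"jaw": 0, "offset": [-38, -24, 0], "rot": [0, 0, 0]}])

```text
time_s: 29.68
eef_pos: [0.5483, -0.0253, 0.2355]
eef_rot: [-0.001, 0.674, 0.739, -0.001]
wrist_force: [0.1, -1.0, -2.6]
opening: 0.214
grasp_force: 69.6
```

apply_moves(moves=[{"jaw": 0, "offset": [-38, -23, 0], "rot": [0, 0, 0]}, {"jaw": 0, "offset": [-38, -23, 0], "rot": [0, 0, 0]}, {"jaw": 0, "offset": [-28, -18, 0], "rot": [0, 0, 0]}, {"jaw": 0, "offset": [-13, -7, 0], "rot": [0, 0, 0]}, {"jaw": 0, "offset": [0, 0, 0], "rot": [0, 0, 0]}])

```text
time_s: 30.3
eef_pos: [0.4896, -0.1476, 0.2365]
eef_rot: [-0.001, 0.675, 0.738, 0.0]
wrist_force: [-0.2, -0.0, -3.3]
opening: 0.216
grasp_force: 69.4
```

apply_moves(moves=[{"jaw": 0, "offset": [0, 0, 25], "rot": [0, 0, 0]}, {"jaw": 0, "offset": [0, 0, 45], "rot": [0, 0, 0]}, {"jaw": 0, "offset": [0, 0, 40], "rot": [0, 0, 0]}, {"jaw": 0, "offset": [0, 0, 14], "rot": [0, 0, 0]}, {"jaw": 0, "offset": [0, 0, 0], "rot": [0, 0, 0]}])

```text
time_s: 30.92
eef_pos: [0.4901, -0.1465, 0.1128]
eef_rot: [-0.001, 0.674, 0.739, -0.0]
wrist_force: [0.3, 0.6, -3.1]
opening: 0.213
grasp_force: 69.5
```

```bash
python3 plan.py .4912 -.1477 .0988 5.2 1
```

```text
TCP [ 0.4901 -0.1465  0.1128] yaw 5.29 t 30.925 F [ 0.3  0.6 -3.1] open 0.213 zdir [-0.0015  0.0011 -1.    ]
rot/row [-0.08 -0.07  0.09] rows 1
0 [-1.4  1.  14. ]
```

apply_moves(moves=[{"jaw": 0, "offset": [-1.2, 0.7, 7], "rot": [0, 0, 0]}, {"jaw": 0, "offset": [0, 0, 4.5], "rot": [0, 0, 0]}, {"jaw": 0, "offset": [0, 0, 1.5], "rot": [0, 0, 0]}, {"jaw": 0, "offset": [0, 0, 0], "rot": [0, 0, 0]}, {"jaw": 0, "offset": [0, 0, 0], "rot": [0, 0, 0]}])

```text
time_s: 31.55
eef_pos: [0.491, -0.1487, 0.1005]
eef_rot: [0.0, 0.674, 0.739, 0.0]
wrist_force: [0.1, -0.7, -3.7]
opening: 0.215
grasp_force: 69.5
```

apply_moves(moves=[{"jaw": 0, "offset": [0, 0, 0.4], "rot": [0, 0, 0]}, {"jaw": 0, "offset": [0, 0, 0.4], "rot": [0, 0, 0]}, {"jaw": 0, "offset": [0, 0, 0.3], "rot": [0, 0, 0]}, {"jaw": 0, "offset": [0, 0, 0], "rot": [0, 0, 0]}, {"jaw": 0, "offset": [0, 0, 0], "rot": [0, 0, 0]}])

```text
time_s: 32.17
eef_pos: [0.4909, -0.1486, 0.0992]
eef_rot: [0.0, 0.674, 0.739, -0.0]
wrist_force: [0.2, -0.7, -2.4]
opening: 0.216
grasp_force: 69.5
```

apply_moves(moves=[{"jaw": 0, "offset": [0.8, 0.2, 0], "rot": [0, 0, 0]}, {"jaw": 0, "offset": [0, 0, 0.5], "rot": [0, 0, 0]}, {"jaw": 0, "offset": [0, 0, 0.4], "rot": [0, 0, 0]}, {"jaw": 0, "offset": [0, 0, 0], "rot": [0, 0, 0]}, {"jaw": 0, "offset": [0, 0, 0], "rot": [0, 0, 0]}])

```text
time_s: 32.8
eef_pos: [0.4913, -0.1478, 0.0988]
eef_rot: [0.0, 0.674, 0.739, 0.0]
wrist_force: [-1.9, 1.0, 5.1]
opening: 0.215
grasp_force: 71.3
```

apply_moves(moves=[{"jaw": 0, "offset": [0, 0, -0.5], "rot": [0, 0, 0]}, {"jaw": 0, "offset": [0, 0, 0], "rot": [0, 0, 0]}, {"jaw": 0.3, "offset": [0, 0, 0], "rot": [0, 0, 0]}, {"jaw": 0.6, "offset": [0, 0, 0], "rot": [0, 0, 0]}, {"jaw": 1, "offset": [0, 0, 0], "rot": [0, 0, 0]}])

```text
time_s: 33.42
eef_pos: [0.4911, -0.1478, 0.0987]
eef_rot: [0.0, 0.674, 0.739, 0.0]
wrist_force: [-0.1, -0.3, -0.4]
opening: 0.713
grasp_force: 0.0
```

apply_moves(moves=[{"jaw": 1, "offset": [0, 0, 0], "rot": [0, 0, 0]}, {"jaw": 1, "offset": [0, 0, 0], "rot": [0, 0, 0]}, {"jaw": 1, "offset": [0, 0, -20], "rot": [0, 0, 0]}, {"jaw": 1, "offset": [0, 0, -40], "rot": [0, 0, 0]}, {"jaw": 1, "offset": [0, 0, -40], "rot": [0, 0, 0]}])

```text
time_s: 34.05
eef_pos: [0.4908, -0.1476, 0.1996]
eef_rot: [-0.0, 0.674, 0.739, -0.0]
wrist_force: [0.6, 0.4, 0.3]
opening: 0.998
grasp_force: 0.0
```

apply_moves(moves=[{"jaw": 1, "offset": [0, 0, -30], "rot": [0, 0, 0]}, {"jaw": 1, "offset": [-30, 0, 0], "rot": [0, 0, 0]}, {"jaw": 1, "offset": [-50, -30, 0], "rot": [0, 0, 0]}, {"jaw": 1, "offset": [-50, -30, 0], "rot": [0, 0, 0]}, {"jaw": 1, "offset": [-30, -20, 0], "rot": [0, 0, 0]}])

```text
time_s: 34.67
eef_pos: [0.4248, -0.3165, 0.2289]
eef_rot: [0.0, 0.675, 0.738, -0.0]
wrist_force: [-0.5, 0.2, 0.2]
opening: 1.0
grasp_force: 0.0
```

```bash
python3 - <<'E' 2>&1 | grep -v Warn
from fit import *
for c in ("scene","top"):
    im,d=ctrl.camera(c); cv2.imwrite(f"pics/{c}5.png",im[...,::-1])
    for n in B:
        try: r=fit(c,d,n); print(c,n,r and (r[0].round(4),r[1],r[2]))
        except ValueError: print(c,n,"bad")
    if c=="scene": cv2.imwrite("pics/s5.png",cv2.resize(im[100:300,100:500],None,fx=2,fy=2,interpolation=2)[...,::-1])
E
```

```text
scene flask (array([0.4759, 0.0761]), 202, np.float64(0.0010031790813945004))
scene candlestick None
scene jar (array([ 0.4925, -0.1485]), 378, np.float64(0.0010738293538313584))
scene pot (array([0.4815, 0.0014]), 297, np.float64(0.0009436914488299003))
top flask (array([0.4763, 0.0788]), 5, np.float64(0.00014234593826923173))
top candlestick (array([ 0.4862, -0.0731]), 27, np.float64(0.00032252972359044646))
top jar (array([ 0.4914, -0.1471]), 158, np.float64(0.000910855297195614))
top pot (array([ 0.4934, -0.0033]), 90, np.float64(0.0034219923632740692))
```

View pics/s5.png

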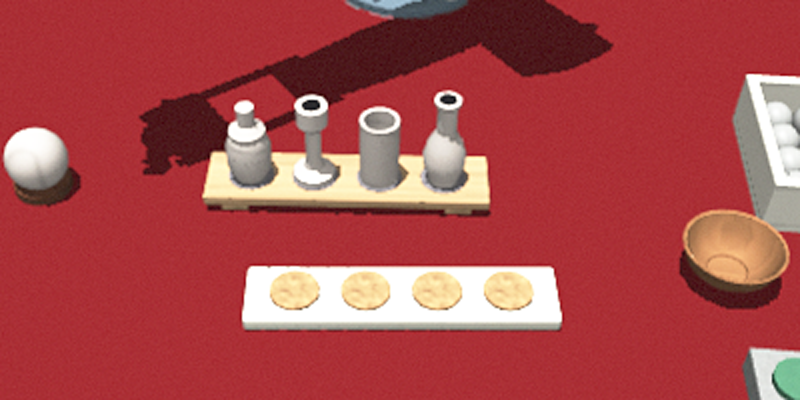

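View pics/top5.png

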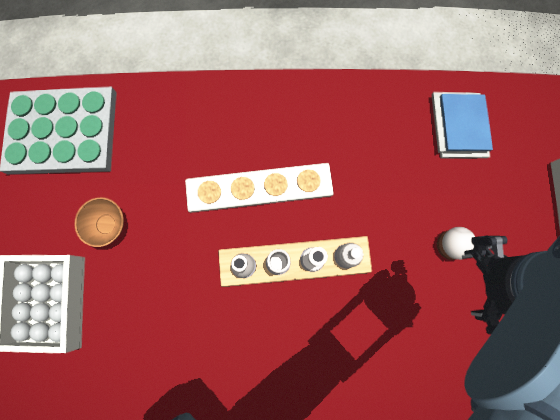

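Both views show all four pieces upright and centred on their felt spots in reverse order: from the robot, flask, pot, candlestick, jar. The bowl and ball are where they were, and the gripper is clear.

```bash
python3 -c "
from bench import ctrl; print(ctrl.hand_in())"
```

```text
the job is handed in; nothing more can be done
None
```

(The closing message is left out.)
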